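# Prop a drying cabinet's door open on its stay

## Task

Prop the door of the small drying cabinet open so that the painted parts inside can air: take the stay bar on top by its knob, push the door open with it, and drop the middle one of its five holes fully down over the peg, then let go. The peg is bolted somewhere along its slot, so feel for it with a light hand and never force the bar or the peg. Leave the other things on the bench alone.

Things in the scene. Friction and masses are not known exactly. Their poses are not given: they have to be found in the camera images.
- cabinet: Grey sheet-steel drying cabinet, 150 deep (x) x 280 wide (y) x 185 mm high, fixed to the bench, open-fronted behind its door. Origin: centre of its underside, on the bench; -x is its front (towards the robot), +y its left, z up. Its flat top is at z = 185 mm. In this frame the door's upright hinge axis is at x = -83, y = +136 mm.
- door (a joint): Grey louvred door, 274 wide x 161 high x 14 mm, on the cabinet's front, hinged at its left (+y) edge; rad, 0 = shut, growing as its right edge comes out towards the robot (clockwise from above), up to 1.5. A spring pulls it shut: 0.24 Nm when shut, 0.37 Nm at 0.64 rad (about 4 N along the stay). Its top edge is 2 mm below the cabinet top.
- stay_pivot (a point): Middle of the swivel fork that carries the stay, on the door's top edge, 115 mm from the hinge axis along the door, 192.5 mm above the bench. It goes round the hinge axis with the door. When the door is shut it is at x = -83, y = +21 mm in the cabinet's frame.
- stay_swing (a joint): Turn of the stay about the upright axis through stay_pivot, relative to the door, rad; 0 = square to the door, pointing into the cabinet; negative = turned clockwise seen from above. The bar's heading in the cabinet's frame (counter-clockwise from its +x) is stay_swing minus door. Turns freely, -1.35 to 1.35.
- stay_lift (a joint): Rise of the stay about the level pin in its fork (at stay_pivot), rad; 0 = lying level just above the cabinet top (its stop; it falls to this by its weight), up to 0.9. With the solid bar beside the middle hole resting on the peg's top it reads about 0.10.
- stay_knob (a point): Grip point on the axis of the upright black round knob (18 mm diameter, standing 44 mm above the bar) at the free end of the stay: 26 mm above the bar's top face, 224 mm from stay_pivot along the bar, 221 mm above the bench when the stay is level. Its z axis runs up the knob, its x axis along the bar, away from the pivot.
- middle_hole (a point): Centre of the stay's middle hole, 119 mm from stay_pivot, at the bar's underside. The stay is a flat steel bar, 26 wide x 5 mm thick, about 0.22 kg, with five round 14 mm holes on its centre line, 43, 81, 119, 157 and 195 mm from stay_pivot. With the stay level the bar's underside is 190 mm above the bench.
- keep_plate: Slotted steel keep plate, 78 x 26 x 3 mm, fixed on the cabinet top near the front, turned 0.22 rad clockwise from the cabinet's x axis. Origin: middle of its slot, at the height of the cabinet top (x = -35, y = +18 mm in the cabinet's frame); +x along the slot, away from the door. It carries the peg.
- slot_middle (a point): Middle of the keep plate's slot, 190 mm above the bench. The upright steel peg (10 mm diameter, its nose tapering to 6 mm over the top 5 mm, top 12 mm above this point) is bolted fast in the slot: on the slot's centre line, anywhere from 12 mm before to 12 mm behind this point; where exactly is not reported. It must not be pushed with more than 30 N.
- paint_tin: Bystander: paint tin, 77 mm diameter and tall, upright; origin at its underside.
- tape_measure: Bystander: tape measure, 36 x 92 x 72 mm; origin at its underside.
- big_bolt: Bystander: big bolt lying down, 33 x 98 x 29 mm; origin at its underside.
- big_nut: Bystander: big hexagon nut, 33 x 29 x 16 mm; origin at its underside.

How it is judged:
On the way, in this order (a step that is already met when the one before it is completed fails the run):
1. the door has been pushed open with the stay held up clear (value of joint door above 0.35 rad and value of joint stay_lift above 0.03 rad), for 0.1 s.
2. the middle hole is fully down over the peg (value of joint stay_lift below 0.02 rad and x of middle_hole in the frame of keep_plate between -0.0155 and 0.0155 m and y of middle_hole in the frame of keep_plate between -0.004 and 0.004 m and value of joint door between 0.4 and 0.88 rad), for 0.2 s.
At the end, for the whole second after the job is handed in: The stay lies level (stay_lift under 0.02 rad) with its middle hole over the peg (hole centre within 15.5 mm of the slot's middle along the slot and 4 mm across it), so that the door is held open at 0.40 to 0.88 rad and at rest (all of step 2 and velocity of joint door between -0.05 and 0.05 rad/s); the robot touches nothing.
It fails at once if the peg or its plate is pushed with more than 30 N (contact force between keep_plate and anything else above 30 N).
It fails at once if the paint tin is pushed about (distance of paint_tin from where it was at the start of the episode above 0.02 m).
It fails at once if the tape measure is pushed about (distance of tape_measure from where it was at the start of the episode above 0.02 m).
It fails at once if the big bolt is pushed about (distance of big_bolt from where it was at the start of the episode above 0.02 m).
It fails at once if the big nut is pushed about (distance of big_nut from where it was at the start of the episode above 0.02 m).
It also fails if it takes over 72 s, if anything falls off the work surface, if the arm or the gripper's body presses on something with over 40 N, if the wrist force passes 120 N, or if a joint passes its speed limit or range.

## Robot

A 6-joint arm with a two-finger parallel gripper is mounted at the origin on a cart in front of the work surface, level with it; the furniture and walls round the work are solid. World frame = base frame: x ahead of the robot, y to its left, z up, the work surface at z = 0. Lengths are in m, angles in rad, forces in N, time in s.
With the tool pointing down it reaches from about 0.375 to 0.9 m from the base axis. Payload 3.1 kg.
Tool frame: the origin (TCP) lies on the centre line of the jaws, within the pads' length; the fingertips stand ctrl.nose_length ahead of it and the grasp point (between the pads) lies 8 mm behind it (ctrl.nose_length is the distance from the TCP to the fingertips, in m); z points along the fingers, y is the direction in which the jaws open and shut (so a half turn about z gives the same grasp; the last joint's range is limited). The gripper opens to 85 mm and grips with 20 to 120 N. Pads are 22 mm wide; open, the fingers measure 114 mm over their backs; the gripper's body (76 mm by 85 mm) begins 54 mm behind the grasp point. The pads swing forward as they close: fully open they stand 13 mm farther back than shut.
Start: joints at [1.161, 0.527, 1.433, -0, 1.181, -0.178], TCP at [0.143, 0.608, 0.242] pointing down, gripper open.
Joint ranges: [-3.08, 3.08], [-0.75, 2.2], [0.22, 2.44], [-1.43, 4.57], [0, 2.65], [-2.85, 2.85]. Speed limits (rad/s): [2.79, 2.79, 3.14, 3.14, 3.14, 3.14].

## Interface

Orientations are given as a unit quaternion [w, x, y, z].
In Python, from rig import ctrl gives the robot as it stands.
- The arm moves only by the shell command python3 -m creep 'ROWS'. ROWS is a JSON object of lists of equal length, an entry for each row: "slide": the shift along the world's x, y, z in cm, a list of three; "twist": the turn, a rotation vector about the world's x, y, z in degrees, a list of three; "fingers": the opening in per cent of the stroke, from 0 (shut) to 100 (fully open). A call has 1 to 12 rows; each row shifts and turns the commanded pose from where the row before left it; what a row does not reach is not made up. A row lasts 1/10 s, in which the tool goes at most 50 mm and 8.59 degrees, less where a joint would pass 70% of its speed; a pose out of reach is approached as far as the arm can. A call is refused whole if a number of a shift passes 5 or a number of a turn 8.59, either way. A call with a gripper value outside its range is refused whole. The fingers move at their own pace and stop on an object; the grip force is fixed at half the most. Time passes only in rows, so rows that do not move let the fingers close. It gives the time, the measured TCP pose, the force and the opening at its end, in the units of the state.
- ctrl.observe(): the state, without advancing time (a new reading comes with each control period).
- ctrl.camera(name): name is "scene" or "top" or "wrist"; returns the picture (420x560x3 uint8, red, green, blue); there is no depth.
- ctrl.calibration(name): a dict with "K" (3x3 intrinsics, pixels), "dist" ([k1, k2, p1, p2, k3] as OpenCV has them; the pictures are not rectified), "R" (3x3) and "t" (3): a world point X has camera coordinates R X + t. Camera axes: x right, y down, z forward; pixel columns grow to the right and rows downward; lengths in m; the calibration is good to about 2 mm. A picture is of the moment at which its call begins: read the wrist's pose just before it. calibration takes no time and is no camera call; for the wrist camera it gives the pose at the moment of the call.
- ctrl.sign_off(): hands the job in, once; it reports no verdict.
The state is a dict: "time": time; "qpos": joint angles; "qvel": joint speeds; "joint_efforts": joint torques, N m; "tool_pos": TCP position; "tcp_rot": TCP orientation; "ft_force": force on the tool from outside, world axes, zero at the start; "moment": the same for the moment, N m; "grip_width": opening from 0.0 (shut) to 1.0 (fully open).
Only numpy, scipy, OpenCV 4.12 (cv2) and the standard library are available. Lean on these libraries where they do the work, as an engineer would, in place of code of your own. Each camera call takes 0.05 s, during which the arm holds its last target. There are 200 camera calls.

## Working session

There is one attempt and no reset: what is moved stays moved. The work goes in short steps, Python scripts to look and compute and a shell command to move; the robot and the scene stay as the last step left them, time stands still between calls to the robot, and variables do not carry over. Pictures are saved under pics/ and viewed, about 8 in all and at most 12, crops included, and the job is handed in when it is done.

```bash
mkdir -p pics; ls
python3 - <<'E'
from rig import ctrl
import cv2
for n in("scene","top"):
    cv2.imwrite(f"pics/{n}0.png",ctrl.camera(n)[:,:,::-1])
    c=ctrl.calibration(n);print(n,c)
s=ctrl.observe();print(s,ctrl.nose_length)
E
```

```text
pics
scene {'K': array([[379.91279482,   0.        , 278.57235486],
       [  0.        , 379.91279482, 215.21919865],
       [  0.        ,   0.        ,   1.        ]]), 'dist': array([-0.09539341,  0.        ,  0.        ,  0.        ,  0.        ]), 'R': array([[ 0.99991043, -0.0035109 , -0.0129155 ],
       [-0.01268506, -0.55639553, -0.83082074],
       [-0.0042692 ,  0.83091016, -0.55639022]]), 't': array([-0.48992981,  0.22934461,  0.87226665])}
top {'K': array([[435.76740733,   0.        , 285.01842452],
       [  0.        , 435.76740733, 217.11879015],
       [  0.        ,   0.        ,   1.        ]]), 'dist': array([0.01400108, 0.        , 0.        , 0.        , 0.        ]), 'R': array([[-0.02893419, -0.9995748 , -0.00361032],
       [-0.98289822,  0.02910822, -0.18183456],
       [ 0.18186234, -0.00171266, -0.98332251]]), 't': array([0.18776527, 0.4907608 , 1.14019875])}
{'time': 0.1, 'qpos': array([ 1.16152147e+00,  5.28373136e-01,  1.43379170e+00, -9.26707061e-06,
        1.18140989e+00, -1.78543374e-01]), 'qvel': array([ 1.67518837e-04, -1.17999948e-03, -3.45603518e-03, -7.92667474e-04,
       -1.77900127e-04,  5.89246085e-05]), 'joint_efforts': array([ 3.94882973e-04, -4.43304133e+01, -1.78586680e+01, -2.28289182e-04,
        3.92262067e-03, -1.00360143e-05]), 'tool_pos': array([0.14267481, 0.60784605, 0.24142592]), 'tcp_rot': array([-2.82998854e-04,  1.15108197e-01,  9.93352466e-01, -9.49783630e-04]), 'ft_force': array([-0.71219471,  0.050706  ,  0.30488762]), 'moment': array([-0.04511979, -0.03566415,  0.01691422]), 'grip_width': 1.0013393327458089} 0.011
```

View pics/top0.png

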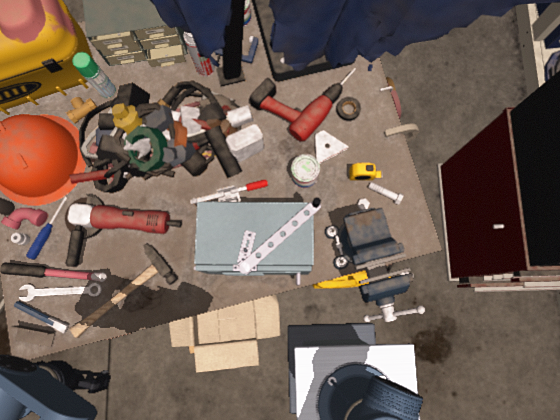

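View pics/scene0.png

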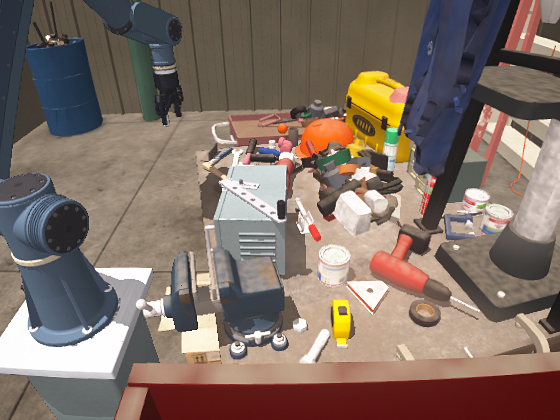

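The top view shows the cabinet at cols 195–313, rows 203–272. The stay runs from about (243,268) to its knob at (316,203), and the keep plate is at (245,250). The tin, tape, bolt and nut are to the right. Next I'll enlarge the cabinet.

Run:
```python
import cv2
i=cv2.imread("pics/top0.png")[190:290,185:335]
cv2.imwrite("pics/top0c.png",cv2.resize(i,None,fx=5.3333,fy=5.3333,interpolation=cv2.INTER_CUBIC))
```

```text
(no output)
```

View pics/top0c.png

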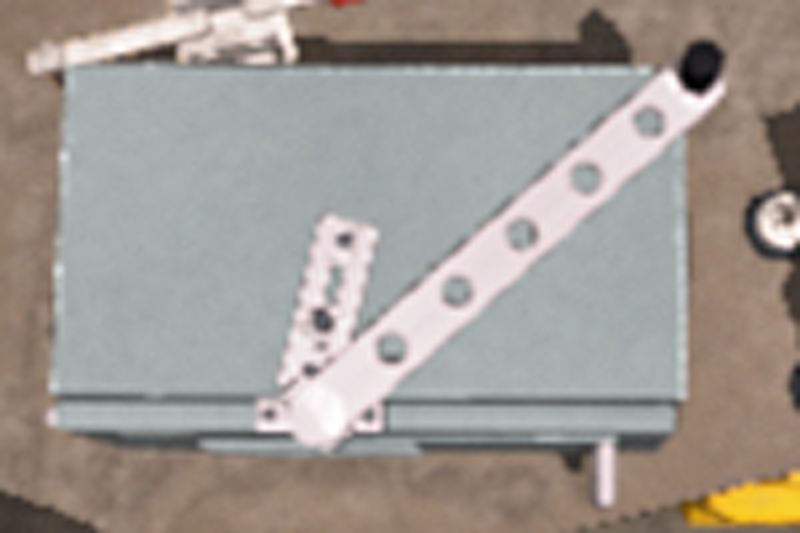

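The enlarged crop gives these points in crop pixels:
- **Cabinet top corners:** (70,67), (55,397) and (685,402)
- **Stay holes:** (392,348), (457,291), (522,234), (586,177), (649,121)
- **Knob top:** (702,62)
- **Peg:** a dark/light feature near (320,318) on the plate

Now I'll fit the cabinet pose.

```bash
cat > h.py <<'E'
import numpy as np,cv2
from rig import ctrl
from scipy.optimize import least_squares
def proj(c,P): return cv2.projectPoints(np.atleast_2d(np.array(P,float)),cv2.Rodrigues(c["R"])[0],c["t"],c["K"],c["dist"])[0][:,0]
def ray(c,uv,z):
    n=cv2.undistortPoints(np.array([[uv]],float),c["K"],c["dist"])[0,0]
    d=c["R"].T@[n[0],n[1],1]; o=-c["R"].T@c["t"]; return o+d*(z-o[2])/d[2]
def c2w(p,P):
    P=np.atleast_2d(np.array(P,float)); c,s=np.cos(p[2]),np.sin(p[2])
    return np.c_[p[0]+c*P[:,0]-s*P[:,1],p[1]+s*P[:,0]+c*P[:,1],P[:,2]]
def w2c(p,P):
    P=np.atleast_2d(np.array(P,float)); c,s=np.cos(p[2]),np.sin(p[2]);d=P[:,:2]-p[:2]
    return np.c_[c*d[:,0]+s*d[:,1],-s*d[:,0]+c*d[:,1]]
E
python3 - <<'E'
from h import *
c=ctrl.calibration("top")
f=lambda u:np.array([185,190])+(np.array(u,float)+.5)/5.3333-.5
cor=f([[70,67],[55,397],[685,402]]);hol=f([[392,348],[457,291],[522,234],[586,177],[649,121]]);kn=f([[702,62]])
def model(p):
    h=p[3]; r=np.array([.043,.081,.119,.157,.195]);d=[np.cos(h),np.sin(h)]
    H=np.c_[-.083+r*d[0],.021+r*d[1],r*0+.1935]
    K=[[-.083+.224*d[0],.021+.224*d[1],.237]]
    C=[[.075,.14,.185],[-.075,.14,.185],[-.075,-.14,.185]]
    return c2w(p,C+H.tolist()+K)
o=np.r_[cor,hol,kn]
r=least_squares(lambda p:(proj(c,model(p))-o).ravel(),[.5,.1,0,-.7],loss="soft_l1")
print(r.x);print(np.round(proj(c,model(r.x))-o,2))
for u in ([320,318],[345,240],[352,222],[310,370]):
    w=ray(c,f(u),.192);cc=w2c(r.x,[w])[0];a=-.22;d=cc-[-.035,.018];print(u,cc,d@[np.cos(a),np.sin(a)],d@[-np.sin(a),np.cos(a)])
p=r.x
print("knob",c2w(p,[[-.083+.224*np.cos(p[3]),.021+.224*np.sin(p[3]),.221]]),"slot",c2w(p,[[-.035,.018,.19]]),"pivot",c2w(p,[[-.083,.021,.19]]),"hinge",c2w(p,[[-.083,.136,.19]]))
# scene check
print(np.round(proj(ctrl.calibration("scene"),model(p)),1))
E
```

```text
[ 0.43419952  0.24704623 -0.03841667 -0.82644153]
[[-0.51 -0.56]
 [-0.65 -0.03]
 [ 0.49  0.11]
 [ 0.26  0.38]
 [ 0.2   0.21]
 [ 0.03  0.15]
 [-0.06  0.18]
 [-0.06  0.11]
 [ 0.17 -0.83]]
[320, 318] [-0.03992113  0.02205276] -0.005686953336901807 0.0028811372857480873
[345, 240] [-0.00518693  0.01190146] 0.03042537822397213 0.0005545462630732956
[352, 222] [0.00289492 0.00899483] 0.038946756094938355 -0.000518331409097277
[310, 370] [-0.06281248  0.02582769] -0.028850358594499435 0.0015695177111886812
knob [[0.49738687 0.1007538  0.221     ]] slot [[0.39991667 0.2663772  0.19      ]] pivot [[0.35206731 0.27121853 0.19      ]] hinge [[0.35648414 0.38613368 0.19      ]]
[[285.8 164.7]
 [233.8 164.6]
 [217.3 219.6]
 [233.9 188. ]
 [242.7 193.7]
 [252.  199.7]
 [261.9 206. ]
 [272.3 212.7]
 [280.4 201.4]]
```

```bash
python3 -m creep '{"slide":[[0,0,4],[0,0,4],[2.9,-3.6,0],[2.9,-3.6,0],[2.9,-3.6,0],[2.9,-3.6,0],[2.9,-3.6,0],[2.9,-3.6,0],[2.9,-3.6,0],[2.9,-3.6,0],[2.9,-3.6,0],[2.4,-3.6,0]],"twist":[[0,0,0],[0,0,0],[0,0,0],[0,0,0],[0,0,0],[0,0,0],[0,0,0],[0,0,0],[0,0,0],[0,0,0],[0,0,0],[0,0,0]],"fingers":[100,100,100,100,100,100,100,100,100,100,100,100]}'
python3 - <<'E'
from h import *
p=np.array([ 0.43419952 , 0.24704623 ,-0.03841667 ,-0.82644153])
import time
cv2.imwrite("pics/w1.png",ctrl.camera("wrist")[:,:,::-1]);c=ctrl.calibration("wrist");np.savez("w1.npz",**c)
print(ctrl.observe()["tool_pos"],c)
print(proj(c,c2w(p,[[-.035,.018,.190],[-.035,.018,.202],[-.083+.119*.677,.021-.119*.7355,.195]])))
E
```

```text
time: 1.3
tool_pos: [0.4291, 0.2467, 0.3221]
tcp_rot: [0.0, 0.115, 0.993, -0.0]
ft_force: [0.3, 1.2, -0.3]
grip_width: 0.999
[0.4330172  0.24183809 0.32209684] {'K': array([[325.16423466,   0.        , 282.38158002],
       [  0.        , 325.16423466, 214.76753725],
       [  0.        ,   0.        ,   1.        ]]), 'dist': array([-0.07440753,  0.        ,  0.        ,  0.        ,  0.        ]), 'R': array([[ 0.23437687,  0.97213837, -0.00380367],
       [ 0.92469879, -0.22172862,  0.30946496],
       [ 0.29999938, -0.07604868, -0.95090324]]), 't': array([-0.33495561, -0.41201134,  0.34306036])}
[[303.43409175 162.19448051]
 [304.3365206  164.59986834]
 [211.71238853 220.90542376]]
```

View pics/w1.png

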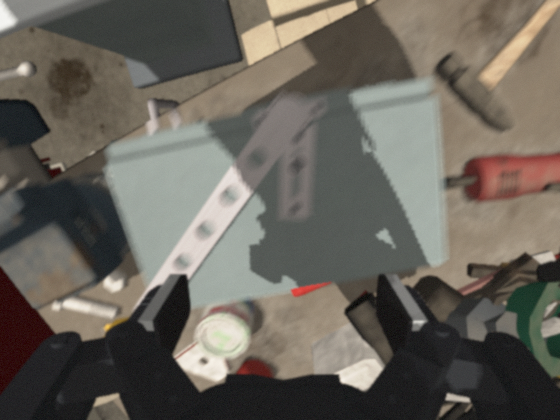

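The wrist view shows the plate in the arm's shadow at about (297,165), and the stay's middle hole at (204,229). The arm was still settling, so I'll retake a close-up now that it's at rest.

Run:
```python
from h import *
p=np.array([ 0.43419952 , 0.24704623 ,-0.03841667 ,-0.82644153])
c=ctrl.calibration("wrist");im=ctrl.camera("wrist")[:,:,::-1]
np.savez("w2.npz",**c)
i=np.clip(im[85:235,185:345].astype(float)*1.6,0,255).astype(np.uint8)
cv2.imwrite("pics/w2c.png",cv2.resize(i,None,fx=4,fy=4,interpolation=cv2.INTER_CUBIC))
a=-.22
for s in(-.03,-.012,0,.012,.03):
  for z in(.188,.202): print(s,z,(proj(c,c2w(p,[[-.035+s*np.cos(a),.018+s*np.sin(a),z]]))[0]-[185,85])*4)
r=np.array([.081,.119,.157]);print((proj(c,c2w(p,np.c_[-.083+r*.677,.021-r*.7355,r*0+.195]))-[185,85])*4)
print(ctrl.observe()["tool_pos"])
```

```text
-0.03 0.188 [479.19457316 155.68655939]
-0.03 0.202 [483.860267  158.8214166]
-0.012 0.188 [475.55261363 247.71403321]
-0.012 0.202 [479.924455  255.7798397]
0 0.188 [473.16511024 307.25563629]
0 0.202 [477.34608241 318.39947336]
0.012 0.188 [470.81282144 365.34172681]
0.012 0.202 [474.80753448 379.39636711]
0.03 0.188 [467.35449748 449.74630003]
0.03 0.202 [471.07924067 467.85773699]
[[206.32247452 400.5357475 ]
 [106.84955414 543.62169503]
 [ 15.31283996 676.22362937]]
[0.43095222 0.24454132 0.32199736]
```

View pics/w2c.png

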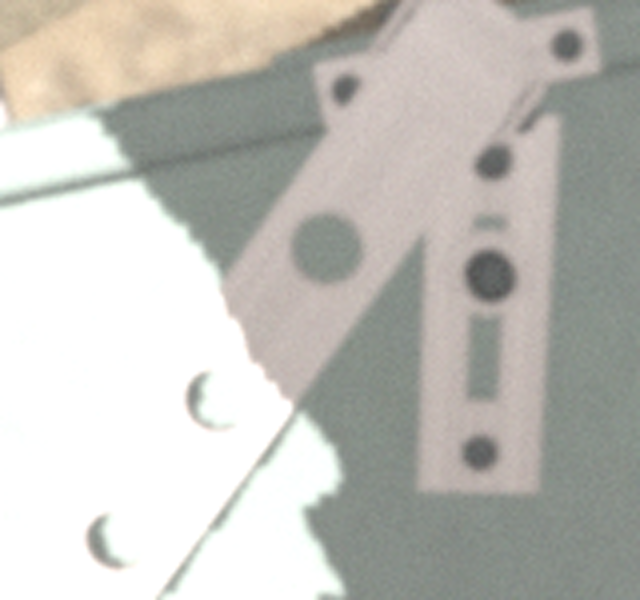

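The close-up shows the peg clearly, a dark circle at (491,276). The plate screws are at (493,161) and (480,452), which puts the peg about 8 mm before the slot's middle. Next I'll go above the knob with the jaws square to the bar.

```bash
python3 -m creep '{"slide":[[1.1,-2.5,0],[1.1,-2.5,0],[1.1,-2.5,0],[1.1,-2.5,0],[1.1,-2.5,0],[1.1,-2.0,0],[0,0,0],[0,0,0],[0,0,0]],"twist":[[0,0,-6],[0,0,-6],[0,0,-6],[0,0,-6],[0,0,-6],[0,0,-6],[0,0,0],[0,0,0],[0,0,0]],"fingers":[100,100,100,100,100,100,100,100,100]}'
python3 - <<'E'
from h import *
p=np.array([ 0.43419952 , 0.24704623 ,-0.03841667 ,-0.82644153])
c=ctrl.calibration("wrist");im=ctrl.camera("wrist")[:,:,::-1]
cv2.imwrite("pics/w3.png",im)
h=p[3]
print(proj(c,c2w(p,[[-.083+.224*np.cos(h),.021+.224*np.sin(h),z] for z in(.195,.239)]+[[-.083+r*np.cos(h),.021+r*np.sin(h),.195] for r in (.081,.119,.157,.195)])))
s=ctrl.observe();print(s["tool_pos"],s["tcp_rot"],s["ft_force"])
from scipy.spatial.transform import Rotation as R
q=s["tcp_rot"];print(R.from_quat(q[[1,2,3,0]]).as_matrix())
E
```

```text
time: 2.3
tool_pos: [0.493, 0.1045, 0.322]
tcp_rot: [-0.001, 0.416, 0.91, 0.0]
ft_force: [0.8, -1.1, 0.7]
grip_width: 0.999
[[283.80167772 216.04934748]
 [284.05274501 235.24606721]
 [285.32506989  26.70198373]
 [284.88934264  81.9006177 ]
 [284.47366101 133.72645609]
 [284.08249289 181.85338906]]
[0.49310517 0.10450934 0.32215193] [-4.86161012e-04  4.15489850e-01  9.09597685e-01 -3.81189641e-06] [-1.34824603  0.3857984  -0.43415667]
[[-6.54735897e-01  7.55857207e-01 -8.87589470e-04]
 [ 7.55857214e-01  6.54736370e-01  3.97055347e-04]
 [ 8.81254253e-04 -4.10924516e-04 -9.99999527e-01]]
```

View pics/w3.png

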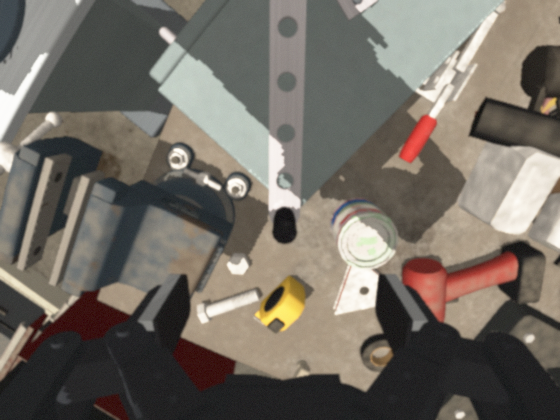

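The stay lies on the image centre line, with its holes at u≈286 and rows 27, 81, 133 and 181. The knob top at (285,233) is within about 1.5 px of the prediction. Now I'll descend and grip.

```bash
python3 -m creep '{"slide":[[0.4,-0.3,-3],[0,0,-3],[0,0,-2.5],[0,0,-1.5],[0,0,-0.7],[0,0,0]],"twist":[[0,0,0],[0,0,0],[0,0,0],[0,0,0],[0,0,0],[0,0,0]],"fingers":[100,100,100,100,100,100]}'; python3 -m creep '{"slide":[[0,0,0],[0,0,0],[0,0,0],[0,0,0],[0,0,0],[0,0,0],[0,0,0],[0,0,0]],"twist":[[0,0,0],[0,0,0],[0,0,0],[0,0,0],[0,0,0],[0,0,0],[0,0,0],[0,0,0]],"fingers":[50,10,0,0,0,0,0,0]}'
```

```text
time: 2.95
tool_pos: [0.4972, 0.1011, 0.2147]
tcp_rot: [-0.001, 0.416, 0.909, -0.0]
ft_force: [0.6, 0.8, 0.6]
grip_width: 1.0
time: 3.75
tool_pos: [0.4981, 0.1003, 0.2154]
tcp_rot: [0.0, 0.417, 0.909, 0.0]
ft_force: [0.5, -0.7, 0.7]
grip_width: 0.189
```

Gripped, at 16 mm opening. Now I'll work out the path.

```bash
cat >> h.py <<'E'
from scipy.spatial.transform import Rotation as R
p=np.array([ 0.43419952 , 0.24704623 ,-0.03841667 ,-0.82644153])
def piv(th): return np.array([-.083-.115*np.sin(th),.136-.115*np.cos(th)])
def solve(s,off=0):
    a=-.22;pg=np.array([-.035+s*np.cos(a)-off*np.sin(a),.018+s*np.sin(a)+off*np.cos(a)])
    from scipy.optimize import brentq
    th=brentq(lambda t:np.hypot(*(pg-piv(t)))-.119,.2,1.2);d=pg-piv(th);return th,np.arctan2(d[1],d[0])
def tcp(th,ph,L,hz=.0229):
    """world TCP, world rotation (relative to level/heading ph=0)"""
    P=piv(th);r=.224*np.cos(L)-hz*np.sin(L);z=.1925+.224*np.sin(L)+hz*np.cos(L)
    w=c2w(p,[[P[0]+r*np.cos(ph),P[1]+r*np.sin(ph),z]])[0]
    return w,R.from_euler("ZY",[ph+p[2],-L])
def path(W,N):
    for a,b,n in zip(W[:-1],W[1:],N):
        w0,r0=tcp(*a)
        for k in range(1,n+1):
            x=[np.array(a)+(np.array(b)-a)*k/n][0];w,r=tcp(*x)
            print(np.round((w-w0)*100,2).tolist(),np.round((r*r0.inv()).as_rotvec(degrees=True),2).tolist(),np.round(w,4),np.round(x,3));w0,r0=w,r
        print()
E
python3 - <<'E'
from h import *
for s in(-.012,-.008,-.004,0,.012): print(s,solve(s))
th,ph=solve(-.008)
path([(0,p[3],0),(0,p[3],.18),(th,-.5,.18),(th,ph,.18),(th,ph,.13)],[4,10,5,2])
E
```

```text
-0.012 (0.7514160261603829, np.float64(-0.2665755434988779))
-0.008 (0.7123370284071533, np.float64(-0.2480655325937763))
-0.004 (0.6736492406570902, np.float64(-0.23103121726706405))
0 (0.6353587929877961, np.float64(-0.2154549686163546))
0.012 (0.522843670563023, np.float64(-0.17724972392778063))
[-0.08, 0.1, 1.01] [-1.96, -1.67, 0.0] [0.4966 0.1017 0.2255] [ 0.    -0.826  0.045]
[-0.11, 0.13, 1.0] [-1.96, -1.67, 0.0] [0.4955 0.103  0.2354] [ 0.    -0.826  0.09 ]
[-0.14, 0.16, 0.99] [-1.96, -1.67, -0.0] [0.4941 0.1047 0.2453] [ 0.    -0.826  0.135]
[-0.17, 0.2, 0.98] [-1.96, -1.67, 0.0] [0.4924 0.1066 0.2551] [ 0.    -0.826  0.18 ]

[-0.29, 0.53, 0.0] [0.0, 0.0, 1.87] [0.4895 0.1119 0.2551] [ 0.071 -0.794  0.18 ]
[-0.3, 0.6, 0.0] [0.0, -0.0, 1.87] [0.4865 0.1179 0.2551] [ 0.142 -0.761  0.18 ]
[-0.3, 0.68, 0.0] [-0.0, 0.0, 1.87] [0.4835 0.1247 0.2551] [ 0.214 -0.729  0.18 ]
[-0.3, 0.75, 0.0] [0.0, 0.0, 1.87] [0.4805 0.1322 0.2551] [ 0.285 -0.696  0.18 ]
[-0.3, 0.82, 0.0] [0.0, 0.0, 1.87] [0.4775 0.1404 0.2551] [ 0.356 -0.663  0.18 ]
[-0.3, 0.89, 0.0] [0.0, 0.0, 1.87] [0.4745 0.1492 
[... 236 characters left out ...]
4662 0.1798 0.2551] [ 0.641 -0.533  0.18 ]
[-0.25, 1.14, 0.0] [0.0, 0.0, 1.87] [0.4637 0.1911 0.2551] [ 0.712 -0.5    0.18 ]

[0.54, 0.95, 0.0] [0.0, 0.0, 2.89] [0.4691 0.2006 0.2551] [ 0.712 -0.45   0.18 ]
[0.49, 0.98, 0.0] [0.0, -0.0, 2.89] [0.4739 0.2104 0.2551] [ 0.712 -0.399  0.18 ]
[0.44, 1.0, 0.0] [0.0, 0.0, 2.89] [0.4783 0.2204 0.2551] [ 0.712 -0.349  0.18 ]
[0.39, 1.02, 0.0] [0.0, 0.0, 2.89] [0.4822 0.2306 0.2551] [ 0.712 -0.298  0.18 ]
[0.33, 1.04, 0.0] [0.0, -0.0, 2.89] [0.4855 0.2409 0.2551] [ 0.712 -0.248  0.18 ]

[0.14, -0.04, -0.54] [0.4, 1.37, 0.0] [0.4869 0.2405 0.2497] [ 0.712 -0.248  0.155]
[0.13, -0.04, -0.55] [0.4, 1.37, 0.0] [0.4882 0.2401 0.2442] [ 0.712 -0.248  0.13 ]
```

```bash
python3 -m creep '{"slide":[[-0.08,0.1,1.0],[-0.11,0.13,1.0],[-0.14,0.16,1.0],[-0.17,0.2,1.0],[0,0,0],[0,0,0]],"twist":[[-1.96,-1.67,0],[-1.96,-1.67,0],[-1.96,-1.67,0],[-1.96,-1.67,0],[0,0,0],[0,0,0]],"fingers":[0,0,0,0,0,0]}'
python3 -m creep '{"slide":[[-0.3,0.53,0],[-0.3,0.6,0],[-0.3,0.68,0],[-0.3,0.75,0],[-0.3,0.82,0],[-0.3,0.89,0],[0,0,0],[0,0,0]],"twist":[[0,0,1.87],[0,0,1.87],[0,0,1.87],[0,0,1.87],[0,0,1.87],[0,0,1.87],[0,0,0],[0,0,0]],"fingers":[0,0,0,0,0,0,0,0]}'
```

```text
time: 4.35
tool_pos: [0.4932, 0.1064, 0.2553]
tcp_rot: [0.081, 0.415, 0.906, -0.038]
ft_force: [1.8, -1.1, -1.2]
grip_width: 0.193
time: 5.15
tool_pos: [0.4744, 0.1496, 0.2551]
tcp_rot: [0.084, 0.324, 0.942, -0.03]
ft_force: [1.9, -1.5, -0.1]
grip_width: 0.19
```

```bash
python3 -m creep '{"slide":[[-0.29,0.95,0],[-0.28,1.02,0],[-0.26,1.08,0],[-0.25,1.14,0],[0.54,0.95,0],[0.49,0.98,0],[0.44,1.0,0],[0.39,1.02,0],[0.33,1.04,0],[0,0,0],[0,0,0],[0,0,0]],"twist":[[0,0,1.87],[0,0,1.87],[0,0,1.87],[0,0,1.87],[0,0,2.89],[0,0,2.89],[0,0,2.89],[0,0,2.89],[0,0,2.89],[0,0,0],[0,0,0],[0,0,0]],"fingers":[0,0,0,0,0,0,0,0,0,0,0,0]}'
python3 - <<'E'
from h import *
c=ctrl.calibration("wrist");im=ctrl.camera("wrist")[:,:,::-1]
cv2.imwrite("pics/w4.png",im);t=ctrl.camera("top")[:,:,::-1]
i=cv2.resize(t[190:290,185:335],None,fx=3.2,fy=3.2,interpolation=cv2.INTER_CUBIC)
cv2.imwrite("pics/w4j.png",np.vstack([cv2.resize(im[0:280,140:420],None,fx=480/280,fy=480/280,interpolation=cv2.INTER_CUBIC)[:, :480]]))
s=ctrl.observe();print(s["tool_pos"],s["ft_force"])
E
```

```text
time: 6.35
tool_pos: [0.4858, 0.2409, 0.2553]
tcp_rot: [0.089, 0.14, 0.986, -0.013]
ft_force: [3.4, -1.0, -1.4]
grip_width: 0.188
[0.4858386  0.24068793 0.25529181] [ 4.63167558 -0.66336878  0.03481531]
```

View pics/w4.png

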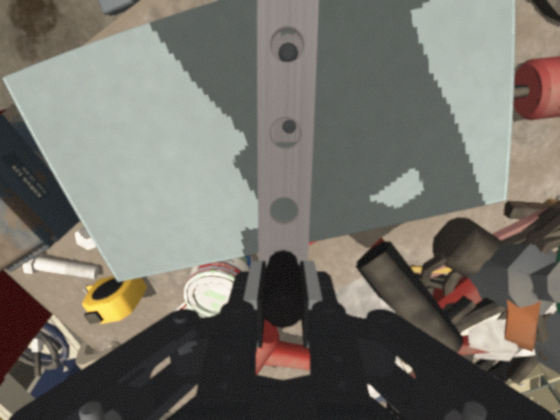

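The wrist view shows the middle hole at (287,43) with the peg visible through it at (289,50). The 157 hole is at (286,131) and the end hole at (284,209). I'll turn that into an offset.

Run:
```python
from h import *
c=ctrl.calibration("wrist")
g=cv2.cvtColor(cv2.imread("pics/w4.png"),cv2.COLOR_BGR2GRAY)
m=(g[25:70,265:312]<62).astype(np.uint8)
n,l,st,ce=cv2.connectedComponentsWithStats(m);print(st,ce+[265,25])
th,ph=solve(-.008);L=.18
P=piv(th);
def bar(r,h): # point at r along, h above pin
    q=r*np.cos(L)-h*np.sin(L); return [P[0]+q*np.cos(ph),P[1]+q*np.sin(ph),.1925+r*np.sin(L)+h*np.cos(L)]
print("holes top",proj(c,c2w(p,[bar(r,.0025) for r in(.119,.157,.195)])),"under",proj(c,c2w(p,[bar(.119,-.0025)])))
a=-.22
for s in(-.012,-.008,-.004):
  print(s,[proj(c,c2w(p,[[-.035+s*np.cos(a),.018+s*np.sin(a),z]]))[0] for z in (.191,.202)])
i=cv2.resize(cv2.imread("pics/w4.png")[5:155,225:350],None,fx=4,fy=4,interpolation=cv2.INTER_CUBIC)
cv2.imwrite("pics/w4c.png",np.clip(i*1.6,0,255).astype(np.uint8))
```

```text
[[   0    0   47   45 2054]
 [  15   25   17   11   61]] [[288.01850049  46.72687439]
 [287.37704918  56.19672131]]
holes top [[284.6511382   45.69413107]
 [284.18955216 135.8607798 ]
 [283.76853921 215.33669687]] under [[284.57385988  47.87688563]]
-0.012 [array([284.15177171,  42.05066214]), array([284.25525245,  41.84694031])]
-0.008 [array([284.32938699,  50.7656954 ]), array([284.44336677,  51.13115683])]
-0.004 [array([284.50336959,  59.33615162]), array([284.627366  ,  60.25123523])]
```

View pics/w4c.png

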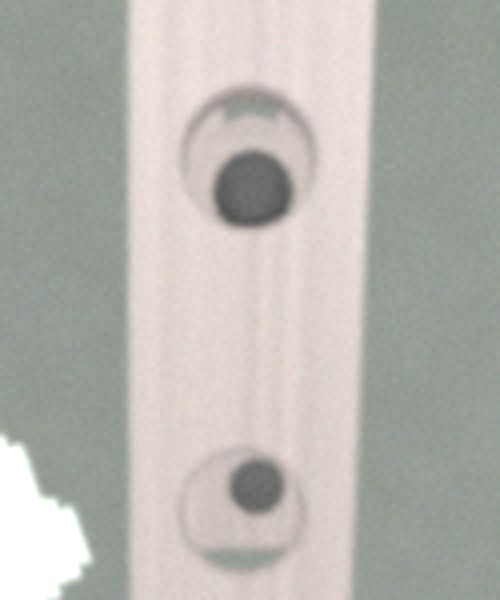

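The peg sits inside the hole's outline. It is about 1.3 mm farther out along the bar than the hole, and about 0.5 mm to the +y side. Now I'll compute the lowering path.

Run:
```python
from h import *
th,ph=solve(-.008)
path([(th,ph,.18),(th,ph,.12),(th,ph,.06),(th,ph,.0)],[3,3,3])
```

```text
[0.12, -0.03, -0.43] [0.32, 1.1, 0.0] [0.4867 0.2406 0.2508] [ 0.712 -0.248  0.16 ]
[0.11, -0.03, -0.44] [0.32, 1.1, 0.0] [0.4877 0.2403 0.2464] [ 0.712 -0.248  0.14 ]
[0.1, -0.03, -0.44] [0.32, 1.1, 0.0] [0.4887 0.24   0.2421] [ 0.712 -0.248  0.12 ]

[0.09, -0.03, -0.44] [0.32, 1.1, 0.0] [0.4896 0.2397 0.2376] [ 0.712 -0.248  0.1  ]
[0.08, -0.02, -0.44] [0.32, 1.1, 0.0] [0.4905 0.2395 0.2332] [ 0.712 -0.248  0.08 ]
[0.07, -0.02, -0.44] [0.32, 1.1, -0.0] [0.4912 0.2393 0.2288] [ 0.712 -0.248  0.06 ]

[0.07, -0.02, -0.45] [0.32, 1.1, 0.0] [0.4919 0.2391 0.2243] [ 0.712 -0.248  0.04 ]
[0.06, -0.02, -0.45] [0.32, 1.1, 0.0] [0.4924 0.2389 0.2199] [ 0.712 -0.248  0.02 ]
[0.05, -0.01, -0.45] [0.32, 1.1, 0.0] [0.4929 0.2388 0.2154] [ 0.712 -0.248  0.   ]
```

```bash
python3 -m creep '{"slide":[[0.16,-0.0,-0.43],[0.15,0,-0.44],[0.13,0,-0.44],[0,0,0],[0,0,0]],"twist":[[0.32,1.1,0],[0.32,1.1,0],[0.32,1.1,0],[0,0,0],[0,0,0]],"fingers":[0,0,0,0,0]}'
python3 -m creep '{"slide":[[0.09,-0.03,-0.44],[0,0,0],[0,0,0]],"twist":[[0.32,1.1,0],[0,0,0],[0,0,0]],"fingers":[0,0,0]}'
python3 -m creep '{"slide":[[0.04,-0.01,-0.22],[0,0,0],[0,0,0]],"twist":[[0.16,0.55,0],[0,0,0],[0,0,0]],"fingers":[0,0,0]}'
python3 -c "
from h import *
im=ctrl.camera('wrist')[:,:,::-1]
i=cv2.resize(im[5:155,225:350],None,fx=4,fy=4,interpolation=cv2.INTER_CUBIC)
cv2.imwrite('pics/w5c.png',np.clip(i*1.6,0,255).astype(np.uint8))"
```

```text
time: 6.95
tool_pos: [0.4907, 0.2405, 0.2418]
tcp_rot: [0.059, 0.14, 0.988, -0.009]
ft_force: [3.8, -1.3, 0.1]
grip_width: 0.189
time: 7.25
tool_pos: [0.4914, 0.2404, 0.2377]
tcp_rot: [0.049, 0.14, 0.989, -0.007]
ft_force: [4.2, -1.7, -1.1]
grip_width: 0.19
time: 7.55
tool_pos: [0.4917, 0.2404, 0.2356]
tcp_rot: [0.044, 0.14, 0.989, -0.007]
ft_force: [4.2, -2.0, -0.7]
grip_width: 0.189
```

View pics/w5c.png

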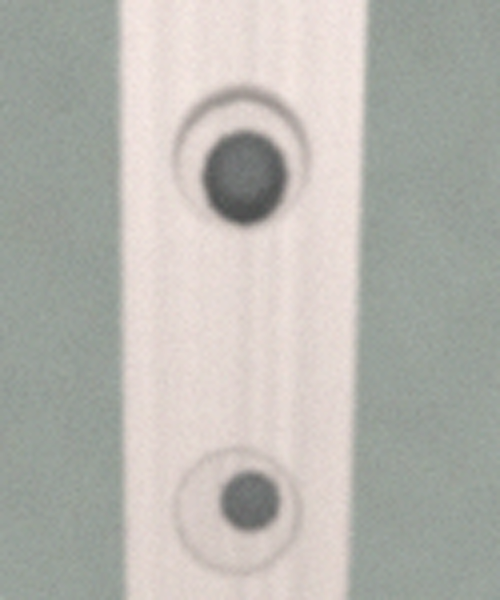

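The peg's nose is now just under the hole, with centre (244,172) against the hole's (242,160). It's still about 1.3 mm farther out along the bar, so I'll shift and keep lowering.

```bash
python3 -m creep '{"slide":[[0.13,-0.02,0],[0.04,-0.01,-0.22],[0,0,0],[0,0,0]],"twist":[[0,0,0],[0.16,0.55,0],[0,0,0],[0,0,0]],"fingers":[0,0,0,0]}'
python3 -m creep '{"slide":[[0.04,-0.01,-0.22],[0,0,0],[0,0,0]],"twist":[[0.16,0.55,0],[0,0,0],[0,0,0]],"fingers":[0,0,0]}'
python3 -m creep '{"slide":[[0.03,-0.01,-0.22],[0,0,0],[0,0,0]],"twist":[[0.16,0.55,0],[0,0,0],[0,0,0]],"fingers":[0,0,0]}'
```

```text
time: 8.0
tool_pos: [0.4934, 0.24, 0.2332]
tcp_rot: [0.039, 0.14, 0.989, -0.006]
ft_force: [1.8, -1.8, -0.6]
grip_width: 0.189
time: 8.3
tool_pos: [0.4939, 0.2399, 0.2311]
tcp_rot: [0.034, 0.14, 0.99, -0.005]
ft_force: [3.2, -2.2, -0.6]
grip_width: 0.189
time: 8.6
tool_pos: [0.4942, 0.2399, 0.2289]
tcp_rot: [0.029, 0.14, 0.99, -0.005]
ft_force: [3.1, -1.4, -1.1]
grip_width: 0.192
```

The lift is about 0.06, below the 0.10 resting height, with no extra force, so the nose is in the hole. I'll continue gently.

```bash
for k in 1 2; do python3 -m creep '{"slide":[[0.03,-0.01,-0.22],[0,0,0],[0,0,0]],"twist":[[0.16,0.55,0],[0,0,0],[0,0,0]],"fingers":[0,0,0]}'; done
python3 -m creep '{"slide":[[0.03,-0.01,-0.22],[0,0,0],[0,0,0]],"twist":[[0.16,0.55,0],[0,0,0],[0,0,0]],"fingers":[0,0,0]}'
python3 -m creep '{"slide":[[0.03,-0.01,-0.22],[0,0,0],[0,0,0]],"twist":[[0.16,0.55,0],[0,0,0],[0,0,0]],"fingers":[0,0,0]}'
```

```text
time: 8.9
tool_pos: [0.4945, 0.2398, 0.2267]
tcp_rot: [0.025, 0.14, 0.99, -0.004]
ft_force: [4.0, -1.4, -0.6]
grip_width: 0.192
time: 9.2
tool_pos: [0.4948, 0.2397, 0.2245]
tcp_rot: [0.02, 0.14, 0.99, -0.003]
ft_force: [3.2, -1.3, -1.2]
grip_width: 0.191
time: 9.5
tool_pos: [0.4951, 0.2396, 0.2223]
tcp_rot: [0.015, 0.14, 0.99, -0.002]
ft_force: [3.3, -1.8, -1.1]
grip_width: 0.191
time: 9.8
tool_pos: [0.4954, 0.2395, 0.2201]
tcp_rot: [0.01, 0.14, 0.99, -0.002]
ft_force: [2.9, -1.8, -1.1]
grip_width: 0.193
```

```bash
python3 -m creep '{"slide":[[0.03,-0.01,-0.22],[0,0,0],[0,0,0]],"twist":[[0.16,0.55,0],[0,0,0],[0,0,0]],"fingers":[0,0,0]}'
python3 -m creep '{"slide":[[0.03,-0.01,-0.18],[0,0,0],[0,0,0]],"twist":[[0.16,0.5,0],[0,0,0],[0,0,0]],"fingers":[0,0,0]}'
python3 -c "
from h import *
im=ctrl.camera('wrist')[:,:,::-1]
i=cv2.resize(im[5:155,225:350],None,fx=4,fy=4,interpolation=cv2.INTER_CUBIC)
cv2.imwrite('pics/w6c.png',np.clip(i*1.6,0,255).astype(np.uint8))"
```

```text
time: 10.1
tool_pos: [0.4957, 0.2394, 0.218]
tcp_rot: [0.005, 0.14, 0.99, -0.001]
ft_force: [2.9, -1.6, 0.2]
grip_width: 0.19
time: 10.4
tool_pos: [0.4961, 0.2393, 0.2163]
tcp_rot: [0.0, 0.14, 0.99, -0.0]
ft_force: [2.9, -1.9, 0.1]
grip_width: 0.185
```

View pics/w6c.png

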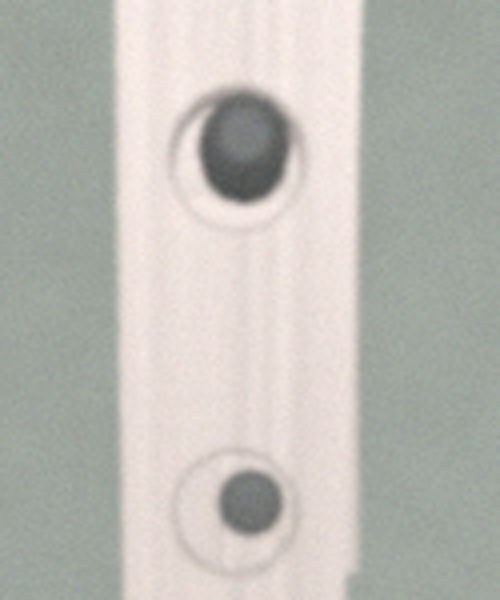

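The peg now stands up through the middle hole, nose at (243,130) inside the rim, and the bar is level. I'll release it and retreat.

```bash
python3 -m creep '{"slide":[[0,0,0],[0,0,0],[0,0,0],[0,0,0],[0,0,0],[0,0,0],[0,0,0]],"twist":[[0,0,0],[0,0,0],[0,0,0],[0,0,0],[0,0,0],[0,0,0],[0,0,0]],"fingers":[35,50,70,90,90,90,90]}'
python3 -m creep '{"slide":[[0,0,1],[0,0,2],[0,0,3],[0,0,3],[0,0,3],[0,0,0],[0,0,0]],"twist":[[0,0,0],[0,0,0],[0,0,0],[0,0,0],[0,0,0],[0,0,0],[0,0,0]],"fingers":[90,90,90,90,90,90,90]}'
python3 - <<'E'
from h import *
c=ctrl.calibration('wrist');im=ctrl.camera('wrist')[:,:,::-1];sc=ctrl.camera('scene')[:,:,::-1]
i=cv2.resize(im[0:250,150:420],None,fx=1.9,fy=1.9,interpolation=cv2.INTER_CUBIC)[:470]
j=cv2.resize(sc[140:300,170:330],(470,470),interpolation=cv2.INTER_CUBIC)[:,:280]
cv2.imwrite('pics/f.png',np.hstack([i,j]));print(i.shape)
th,ph=solve(-.0075);P=piv(th)
for r,h in((.119,.195),(.157,.195),(.224,.239)): print(r,(proj(c,c2w(p,[[P[0]+r*np.cos(ph),P[1]+r*np.sin(ph),h]]))[0]-[150,0])*1.9)
a=-.22;s=-.0075;print("peg",(proj(c,c2w(p,[[-.035+s*np.cos(a),.018+s*np.sin(a),.202]]))[0]-[150,0])*1.9)
print(ctrl.observe()["ft_force"])
E
```

```text
time: 11.15
tool_pos: [0.4958, 0.2394, 0.2162]
tcp_rot: [0.0, 0.14, 0.99, -0.0]
ft_force: [-0.3, -0.8, -0.4]
grip_width: 0.9
time: 11.85
tool_pos: [0.4961, 0.2394, 0.3375]
tcp_rot: [0.001, 0.14, 0.99, 0.0]
ft_force: [-0.3, -0.7, -0.7]
grip_width: 0.903
(470, 513, 3)
0.119 [249.76055802 137.22662502]
0.157 [249.59596388 231.60673876]
0.224 [249.0969412  412.79592152]
peg [249.73217726 135.26830499]
[-0.1602515   0.27006334  0.79843374]
```

View pics/f.png

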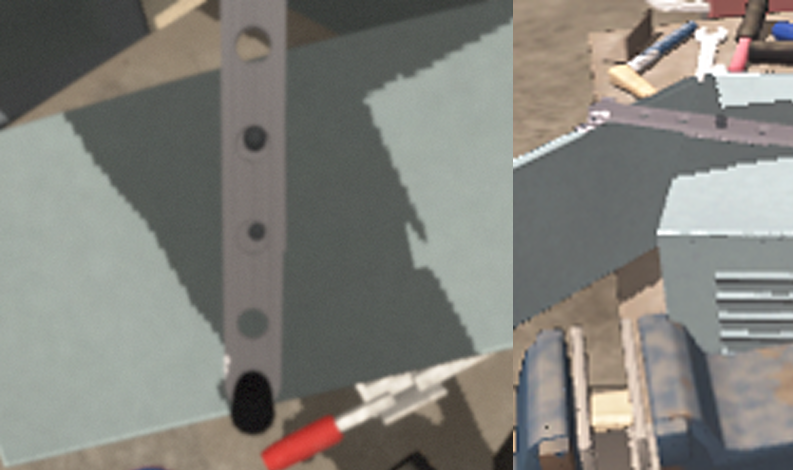

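The final view shows the peg up through the middle hole at (255,138), where the prediction was (250,136). The stay is level, the door is held open and the gripper is clear. I'm handing in.

```bash
python3 -m creep '{"slide":[[0,0,0],[0,0,0],[0,0,0]],"twist":[[0,0,0],[0,0,0],[0,0,0]],"fingers":[90,90,90]}'; python3 -c "
from rig import ctrl
print(ctrl.sign_off())"
```

```text
time: 12.25
tool_pos: [0.4957, 0.2392, 0.3354]
tcp_rot: [-0.0, 0.14, 0.99, -0.001]
ft_force: [-0.2, -0.4, -0.7]
grip_width: 0.899
the job is handed in; nothing more can be done
None
```

The door is propped open with the stay's middle hole down over the peg, and I handed the job in at about 12 s; no verdict is reported.

I gripped the knob, raised the stay about 0.18 rad, pushed the door open to about 0.71 rad and swung the bar over the peg. The wrist camera put the peg about 8 mm before the slot's middle. I lowered the bar in 2 mm steps and corrected it by about 1.3 mm twice. The wrist force stayed around 5 N or less at every reading. Then I let go and backed 12 cm straight up.

- **Last checks:** the final pictures show the peg through the middle hole, the bar lying level and the door held open with the gripper clear. The tool force was about zero. The angles are from geometry and the camera, because the joints could not be read directly.
- **Disagreements:** the top and wrist cameras differed by about 2.5 mm in one close-up, and the bar looked 1–1.5 mm nearer its pivot than I had modelled. In the last picture the hole and peg were about 3 px from the prediction, within the camera calibration's tolerance.
- **Bystanders:** I did not re-measure them at the end. The arm stayed well above them throughout.

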